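# Open the chopstick box at the food stall

## Robot

A 6-joint arm with a two-finger parallel gripper is mounted at the origin on the work surface. World frame = base frame: x ahead of the robot, y to its left, z up, the work surface at z = 0. Lengths are in m, angles in rad, forces in N, time in s.
With the tool pointing down it reaches from about 0.325 to 0.875 m from the base axis. Payload 4.4 kg.
Tool frame: the origin (TCP) lies midway between the tips of the shut fingers; the grasp point (between the pads) lies 19 mm behind it; z points along the fingers, y is the line along which they close (so a half turn about z gives the same grasp; the last joint's range is limited). The gripper opens to 85 mm and grips with 20 to 120 N. Pads are 22 mm wide; open, the fingers measure 114 mm over their backs; the gripper's body (76 mm by 85 mm) begins 54 mm behind the grasp point. The pads swing forward as they close: fully open they stand 13 mm farther back than shut.
Start: joints at [-1.433, 0.207, 1.542, -0, 1.393, -0.15], TCP at [0.163, -0.551, 0.192] pointing down, gripper open.
Joint ranges: [-2.73, 2.73], [-0.86, 2.22], [0.23, 2.46], [-1.11, 4.25], [0.08, 2.63], [-2.82, 2.82]. Speed limits (rad/s): [2.79, 2.79, 3.14, 3.14, 3.14, 3.14].

## Interface

Orientations are given as a rotation vector (axis times angle).
In Python, from cell import bot, viewer gives the robot as it stands.
- The arm moves only by the shell command python3 -m creep 'ROWS'. ROWS is JSON, a list of rows, each a list of 7 numbers: the finger opening in cm, from 0 to 8.54, then the shift along the tool's x, y, z in cm, then the turn, a rotation vector about the tool's x, y, z in degrees. In form: [[gripper, dx, dy, dz, wx, wy, wz], ...]. A call has 1 to 8 rows; each row shifts and turns the commanded pose from where the row before left it, along the tool's axes as they then stand; what a row does not reach is not made up. A row lasts 1/8 s, in which the tool goes at most 62.5 mm and 10.7 degrees, less where a joint would pass 70% of its speed; a pose out of reach is approached as far as the arm can. A call with a gripper value outside its range is refused whole. The fingers move at their own pace and stop on an object; the grip force is fixed at half the most. Time passes only in rows, so rows that do not move let the fingers close. It gives the time, the measured TCP pose, the force, the opening and the grip force at its end, in the units of the state.
- bot.observe(): the state, without advancing time (a new reading comes with each control period).
- viewer.camera(name): name is "side" or "top"; returns the picture (400x640x3 uint8, red, green, blue); there is no depth.
- viewer.calibration(name): a dict with "fx", "fy", "cx", "cy" (pixels), "dist" ([k1, k2, p1, p2, k3] as OpenCV has them; the pictures are not rectified), "rvec" (rotation vector, rad) and "tvec" (3), from world to camera coordinates, as OpenCV has them. Camera axes: x right, y down, z forward; pixel columns grow to the right and rows downward; lengths in m; the calibration is good to about 2 mm. A picture is of the moment at which its call begins. calibration takes no time and is no camera call.
- bot.job_done(): hands the job in; it is judged then, once.
Trained networks look in the newest picture that a camera, given by its name, has taken for a name from the list of things; names that differ only in an ending like _2 or _b are one class to them, and where a whole thing is asked for, a point or a joint stands for the part that bears it (a point fixed in the world has none). Each returns a list of dicts, best first, with "score" (0 to 1); they miss things now and then, are a little off and sometimes report something else, mostly with a low value. They report only what shows in the picture. A call takes as long as a camera call. They do not tell look-alikes from the thing itself.
- viewer.recognise(thing, camera): "position" ([x, y, z] in m, in world coordinates, good to about 4 mm: the middle of the surface that is visible of it).
- viewer.outline_of(thing, camera): "pixels" (400x640 bool, what is visible of it).
The state is a dict: "time_s": time; "joint_pos": joint angles; "joint_velocities": joint speeds; "effort": joint torques, N m; "tcp_pos": TCP position; "tool_rot": TCP orientation; "force": force on the tool from outside, world axes, zero at the start; "torque": the same for the moment, N m; "grip_width": finger opening in m; "finger_force": force on a finger pad.
Only numpy, scipy, OpenCV 4.12 (cv2) and the standard library are available. Lean on these libraries where they do the work, as an engineer would, in place of code of your own. Each camera call takes 0.05 s, during which the arm holds its last target. There are 200 camera calls.

## Task

Open the wooden chopstick box with the red sliding lid: lift the lid's knob end over the stop lip, slide it towards the knob end until its tail is clear of the grooves, then lay the lid flat, knob up, in the middle of the wooden chopping board. Set it down on the board rather than dropping it, and leave the green-lidded box shut.

Things in the scene. Friction and masses are not known exactly. Their poses are not given: they have to be found in the camera images.
- red_lid: Loose red lid, 100 g: plate 188 x 90 x 6 mm (x, y, z), white upright bar knob. Origin: centre of plate's underside; z up, x from knob end to tail. Knob centre is 58 mm from the origin towards -x: 16 mm thick (x), 40 wide (y), rising from 6 to 40 mm above the origin. Starts shut, axes along its box's. Raise the knob 15 mm (13 to 20) to clear the lip, slide to -x; clear of the grooves after 50 mm.
- red_box: Fixed wooden box 208 x 104 x 78 mm (x, y, z); origin: centre of underside. Shut lid's underside lies at z 60 mm, 3 mm play at each end, 2 mm each side between 13 mm high guides. Stop lip across the -x end (towards the robot): 7 mm thick, top at z 70. Grooves: roofs over the lid's edges along the last 57 mm at +x, undersides at z 73: the lid has 7 mm of play there, so it must tilt over the lip.
- board: Pale wooden chopping board, fixed, lying flat: 300 x 190 x 25 mm (x, y, z). Origin: centre of its underside; z up, x along its length, which points roughly away from the robot.
- green_lid: Loose green plastic lid, shut on a second identical wooden box; same shape and size as the red lid, with the same white knob and origin. Leave it alone.
Not all that is in view belongs to the job. What is meant by the red_lid is not blue, and is the larger of those in its own colour. Leave any turquoise look-alike of the red_box alone.

How it is judged:
On the way, in this order (a step that is already met when the one before it is completed fails the run):
1. the red lid's knob end has come over the stop lip: the lid has slid 15 to 48 mm out while its tail is still in the grooves (x of red_lid in the frame of red_box between -0.048 and -0.015 m and z of red_lid in the frame of red_box below 0.09 m and y of red_lid in the frame of red_box between -0.02 and 0.02 m), for 0.05 s.
2. the red lid is clear of its grooves and taken off its box (centres more than 100 mm apart seen from above) (horizontal distance between red_lid and red_box above 0.1 m), for 0.1 s.
At the end, for the whole second after the job is handed in: The red lid lies flat on the chopping board, knob up (within about 6 degrees of level, resting on the board's top), its centre within 70 mm of the board's centre, at rest; the green lid is within 15 mm of where it began (horizontal distance between red_lid and board below 0.07 m and z of red_lid in the frame of board between 0.018 and 0.033 m and angle between red_lid's own z axis and vertical below 0.1 rad and contact force between red_lid and board above 0.05 N and linear speed of red_lid below 0.02 m/s and distance of green_lid from where it was at the start of the episode below 0.015 m); the robot touches nothing.
It fails at once if the green lid moved more than 15 mm (distance of green_lid from where it was at the start of the episode above 0.015 m).
It fails at once if the red lid let go in the air more than 50 mm above the board's top (horizontal distance between red_lid and red_box above 0.12 m and height (world z) of red_lid above 0.075 m and contact force between red_lid and anything else below 0.01 N).
It also fails if it takes over 48 s, if anything falls off the work surface, if the arm or the gripper's body presses on something with over 40 N, if the wrist force passes 120 N, or if a joint passes its speed limit or range.

## Working session

There is one attempt and no reset: what is moved stays moved. The work goes in short steps, Python scripts to look and compute and a shell command to move; the robot and the scene stay as the last step left them, time stands still between calls to the robot, and variables do not carry over. Pictures are saved under pics/ and viewed, at most 10 in all, crops included, and the job is handed in when it is done.

```bash
mkdir -p pics; cat > h.py <<'E'
import numpy as np,cv2
from cell import bot,viewer
def cal(n):
    c=viewer.calibration(n);K=np.array([[c['fx'],0,c['cx']],[0,c['fy'],c['cy']],[0,0,1]]);return K,np.array(c['dist']),np.array(c['rvec']),np.array(c['tvec'])
def proj(n,P):
    K,d,r,t=cal(n);return cv2.projectPoints(np.array(P,float).reshape(-1,3),r,t,K,d)[0][:,0]
def back(n,px,z):
    K,d,r,t=cal(n);u=cv2.undistortPoints(np.array(px,float).reshape(-1,1,2),K,d)[:,0]
    R=cv2.Rodrigues(r)[0];o=-R.T@t;D=np.c_[u,np.ones(len(u))]@R
    return o+D*((z-o[2])/D[:,2])[:,None]
def snap(n,f):
    im=viewer.camera(n);cv2.imwrite('pics/'+f,im[:,:,::-1]);return im
E
python3 - <<'E'
from h import *
a=snap('top','a.png');b=snap('side','b.png')
for n in('top','side'):
    for th in ('red_lid','red_box','board','green_lid'):
        for r in viewer.recognise(th,n)[:4]: print(n,th,round(r['score'],2),np.round(r['position'],3),proj(n,r['position']).round())
s=bot.observe();print(s['time_s'],s['tcp_pos'],s['tool_rot'])
E
```

```text
top red_lid 0.9 [0.287 0.261 0.008] [[257. 253.]]
top red_lid 0.85 [0.559 0.25  0.064] [[258. 164.]]
top red_lid 0.74 [0.473 0.477 0.006] [[189. 196.]]
top red_box 0.81 [0.559 0.239 0.068] [[261. 164.]]
top board 0.95 [ 0.61  -0.23   0.024] [[410. 148.]]
top green_lid 0.88 [0.556 0.003 0.071] [[338. 163.]]
side red_lid 0.97 [0.56  0.253 0.069] [[278. 232.]]
side red_lid 0.89 [0.472 0.484 0.005] [[298. 327.]]
side red_lid 0.66 [0.289 0.278 0.011] [[379. 263.]]
side red_box 0.83 [0.562 0.301 0.057] [[273. 249.]]
side red_box 0.65 [ 0.295 -0.198  0.049] [[377. 152.]]
side board 0.59 [ 0.615 -0.216  0.022] [[289. 150.]]
side green_lid 0.73 [0.554 0.004 0.06 ] [[295. 178.]]
0.5 [ 0.16316369 -0.55132478  0.19215712] [-3.10904570e+00 -4.50525516e-01  1.04008348e-04]
```

View pics/a.png

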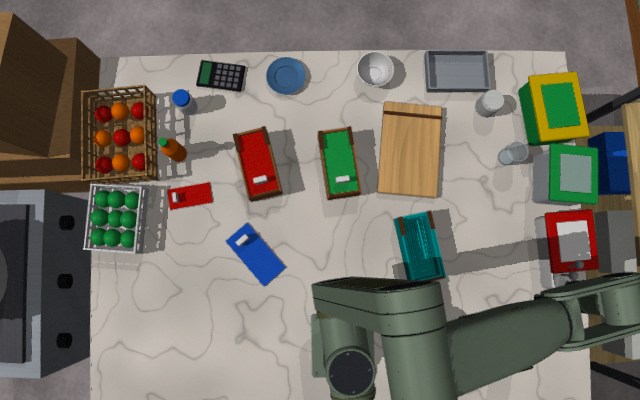

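View pics/b.png

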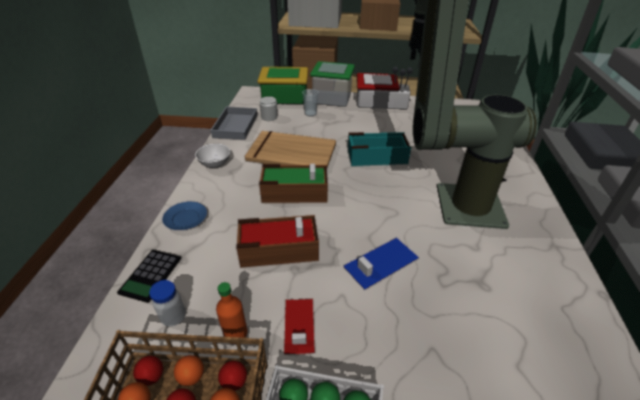

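The top view shows four candidates for the red lid. The red lid on its wooden box is at (258,164), a smaller red one lies loose at (189,196), a blue one is at (257,253) and the green one is at (338,163). I choose (258,164), since it is red, the larger of the reds and on the wooden box. The board is at (410,150) and the turquoise box at (419,245).

```bash
cat > fit.py <<'E'
from h import *
from scipy.optimize import minimize
def lid(n,img,c,zt):
    # knob top pixels: bright/white within 70 mm of c
    hsv=cv2.cvtColor(img,cv2.COLOR_RGB2HSV)
    uv=np.argwhere(np.ones(img.shape[:2]))[:,::-1]
    P=back(n,uv,zt);near=(np.hypot(*(P[:,:2]-c[:2]).T)<.11).reshape(img.shape[:2])
    red=near&((hsv[...,0]<8)|(hsv[...,0]>172))&(hsv[...,1]>170)&(hsv[...,2]>70)
    white=near&(hsv[...,1]<60)&(hsv[...,2]>190)
    return red,white
E
python3 - <<'E'
from fit import *
im=viewer.camera('top')
c=np.array([.559,.245])
red,wh=lid('top',im,c,.066)
for nm,m,z in(('red',red,.066),('white',wh,.1)):
    uv=np.argwhere(m)[:,::-1];P=back('top',uv,z)[:,:2];r=cv2.minAreaRect((P*1000).astype(np.float32));print(nm,len(uv),r,P.mean(0),uv.min(0),uv.max(0))
for r in viewer.outline_of('red_box','top')[:2]:
    uv=np.argwhere(r['pixels'])[:,::-1];P=back('top',uv,.078)[:,:2];print('box',r['score'],cv2.minAreaRect((P*1000).astype(np.float32)))
for r in viewer.outline_of('board','top')[:2]:
    uv=np.argwhere(r['pixels'])[:,::-1];P=back('top',uv,.025)[:,:2];print('board',r['score'],cv2.minAreaRect((P*1000).astype(np.float32)))
cv2.imwrite('pics/c.png',cv2.resize(im[110:215,215:375],None,fx=5,fy=5,interpolation=cv2.INTER_CUBIC)[:,:,::-1])
E
```

```text
red 1630 ((564.3046264648438, 253.0674285888672), (190.5775604248047, 90.8699722290039), 13.384597778320312) [0.56486007 0.25239424] [238 131] [277 195]
white 46 ((516.0029907226562, 275.2651672363281), (106.54165649414062, 20.942684173583984), 76.77400207519531) [0.50967064 0.24704504] [231 169] [265 181]
box 0.78 ((294.85809326171875, -233.50692749023438), (209.88778686523438, 119.10145568847656), 9.507232666015625)
box 0.71 ((557.7471923828125, 248.45425415039062), (216.8521728515625, 112.0684814453125), 12.065933227539062)
board 0.2 ((572.5520629882812, 258.15850830078125), (190.1739501953125, 90.32575988769531), 13.419967651367188)
```

View pics/c.png

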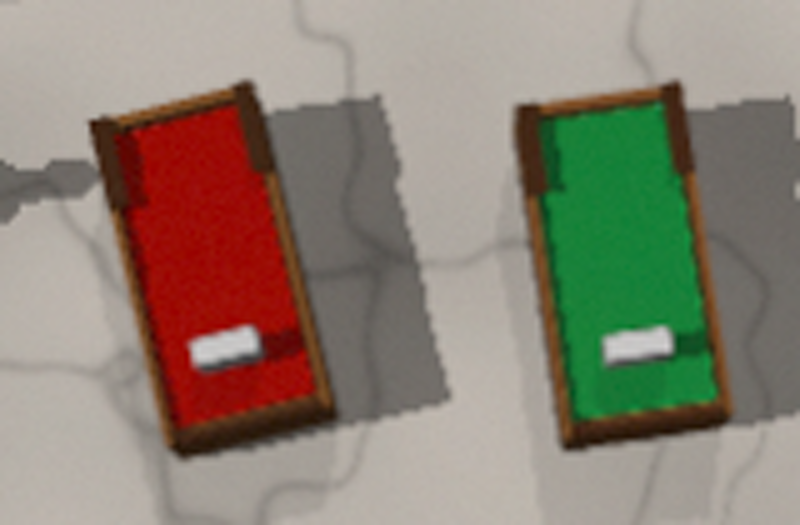

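The crop shows the large red lid shut in its wooden box. Its knob is at about (260,179) in full-image pixels, nearest the stop lip on the robot's side, and the groove roofs are at the far end. The choice is confirmed.

```bash
cat > go.py <<'E'
from h import *
from scipy.spatial.transform import Rotation as R
def down(yaw,pitch=0):  # tool x at yaw deg, z down; pitch about tool x (deg)
    y=np.radians(yaw);x=np.array([np.cos(y),np.sin(y),0]);z=np.array([0,0,-1]);return R.from_matrix(np.c_[x,np.cross(z,x),z])*R.from_euler('x',pitch,degrees=True)
def rel(p,Rt=None,p0=None,R0=None):
    s=bot.observe();p0=s['tcp_pos'] if p0 is None else p0;R0=R.from_rotvec(s['tool_rot']) if R0 is None else R0
    print('shift cm',(R0.inv().apply(np.array(p)-p0)*100).round(2),'' if Rt is None else ('turn',(R0.inv()*Rt).as_rotvec(degrees=True).round(2)))
E
python3 - <<'E'
from fit import *; from go import *
print('knob',back('top',[[260,179.2]],.1)); q=back('top',[[383,102],[442,107],[437,197],[378,193]],.025);print('board',q.mean(0),q[:,:2])
print('red corners',cv2.boxPoints(((564.3,253.1),(190.6,90.9),13.4)).round())
s=bot.observe();R0=R.from_rotvec(s['tool_rot']);rel([.45,-.2,.19]);rel([.506,.239,.19],down(103.4),p0=[.45,-.2,.19],R0=R0)
im=viewer.camera('side')
red,wh=lid('side',im,np.array([.56,.25]),.066)
n,l,st,ce=cv2.connectedComponentsWithStats(wh.astype(np.uint8));print(st,ce,proj('side',[[.506,.239,.1],[.506,.239,.066]]))
E
```

```text
knob [[0.50572353 0.23780805 0.1       ]]
board [ 0.60636948 -0.23063737  0.025     ] [[ 0.7627533  -0.14989493]
 [ 0.74416838 -0.34144922]
 [ 0.45121229 -0.30870263]
 [ 0.46734394 -0.12250268]]
red corners [[461. 275.]
 [482. 187.]
 [668. 231.]
 [646. 319.]]
shift cm [ 37.47 -25.55   0.22] 
shift cm [ 17.83 -40.5    0.  ] ('turn', array([ -0.  ,  -0.  , -86.91]))
[[     0      0    640    400 256000]] [[319.5 199.5]] [[298.40203977 221.47355504]
 [298.76298638 230.89074298]]
```

```bash
python3 -m creep '[[8,4.68,-3.19,0,0,0,0],[8,4.68,-3.19,0,0,0,0],[8,4.68,-3.19,0,0,0,0],[8,4.68,-3.19,0,0,0,0],[8,4.68,-3.19,0,0,0,0],[8,4.68,-3.19,0,0,0,0],[8,4.68,-3.19,0,0,0,0],[8,4.68,-3.19,0,0,0,0]]' && python3 -m creep '[[5,2.23,-5.06,0,0,0,0],[5,2.23,-5.06,0,0,0,0],[5,2.23,-5.06,0,0,0,0],[5,2.23,-5.06,0,0,0,0],[5,2.23,-5.06,0,0,0,0],[5,2.23,-5.06,0,0,0,0],[5,2.23,-5.06,0,0,0,0],[5,2.23,-5.06,0,0,0,0]]' && python3 -m creep '[[5,0,0,0,0,0,-10.5],[5,0,0,0,0,0,-10.5],[5,0,0,0,0,0,-10.5],[5,0,0,0,0,0,-10.5],[5,0,0,0,0,0,-10.5],[5,0,0,0,0,0,-10.5],[5,0,0,0,0,0,-10.5],[5,0,0,0,0,0,-10.5]]'; python3 - <<'E'
from go import *
s=bot.observe();print(s['joint_pos']);rel([.506,.238,.135],down(103.4))
E
```

```text
time_s: 1.7
tcp_pos: [0.4509, -0.1989, 0.1926]
tool_rot: [3.108, 0.45, 0.001]
force: [0.8, -1.5, -1.0]
grip_width: 0.0798
finger_force: 0.0
time_s: 2.7
tcp_pos: [0.5061, 0.2403, 0.1925]
tool_rot: [3.109, 0.451, 0.001]
force: [1.2, -0.1, 0.6]
grip_width: 0.0499
finger_force: 0.0
time_s: 3.7
tcp_pos: [0.5059, 0.2384, 0.1922]
tool_rot: [2.002, 2.421, 0.0]
force: [0.4, 0.1, 0.1]
grip_width: 0.0499
finger_force: 0.0
[2.85607535e-01 1.73350639e-01 1.58063947e+00 4.05508917e-05
 1.38751284e+00 9.64942623e-02]
shift cm [-0.04 -0.    5.72] ('turn', array([ 0.  , -0.  , -2.57]))
```

```bash
python3 -m creep '[[5,0,0,3,0,0,-2.5],[5,0,0,3.5,0,0,0],[5,0,0,0,0,0,0],[5,0,0,0,0,0,0]]'; python3 - <<'E'
from h import *
a=snap('side','d0.png');t=snap('top','d1.png')
k=cv2.resize(a[170:290,210:340],None,fx=4,fy=4,interpolation=2);u=cv2.resize(t[110:215,205:295],None,fx=4,fy=4,interpolation=2)
k=cv2.copyMakeBorder(k[:480],0,0,0,0,0);u=cv2.resize(u,None,fx=480/420,fy=480/420)[:, :280+130]
o=np.hstack([k[:, :390] if 0 else cv2.resize(k,(400,369)) , np.zeros((369,1,3),np.uint8), cv2.resize(u,(315,369))]);cv2.imwrite('pics/d.png',o[:,:,::-1])
E
```

```text
time_s: 4.2
tcp_pos: [0.5068, 0.2387, 0.1284]
tool_rot: [1.955, 2.458, 0.002]
force: [-0.3, 0.3, -0.3]
grip_width: 0.0496
finger_force: 0.0
```

View pics/d.png

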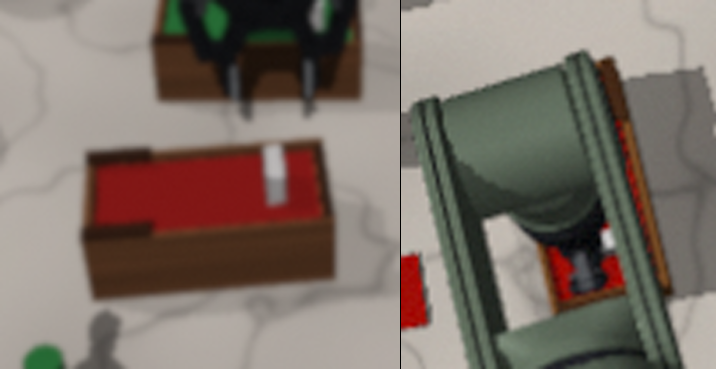

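```bash
python3 - <<'E'
from go import *
s=bot.observe();Rt=R.from_rotvec(s['tool_rot']);p=s['tcp_pos'];print(p)
pts=[p+Rt.apply([dx,sy,dz]) for sy in(-.03,.03) for dx in(-.011,.011) for dz in(-.006,-.04)]
q=proj('side',pts);print(q.round(1))
im=cv2.imread('pics/d0.png');o=cv2.resize(im[170:250,250:350],None,fx=7,fy=7,interpolation=2)
for a in q: cv2.circle(o,tuple(int(v) for v in (a-[250,170])*7),3,(0,255,0),-1)
kn=proj('side',[[.506,.238,.1],[.506-.0046-.00,.238+.0195,.1],[.506+.0046,.238-.0195,.1]])
for a in kn: cv2.circle(o,tuple(int(v) for v in (a-[250,170])*7),3,(255,0,0),-1)
cv2.imwrite('pics/e.png',o)
E
```

```text
[0.50750366 0.238883   0.12930126]
[[308.9 207.5]
 [308.8 197.3]
 [309.7 213.2]
 [309.6 202.9]
 [285.3 209.1]
 [284.7 198.8]
 [285.7 214.9]
 [285.1 204.6]]
```

View pics/e.png

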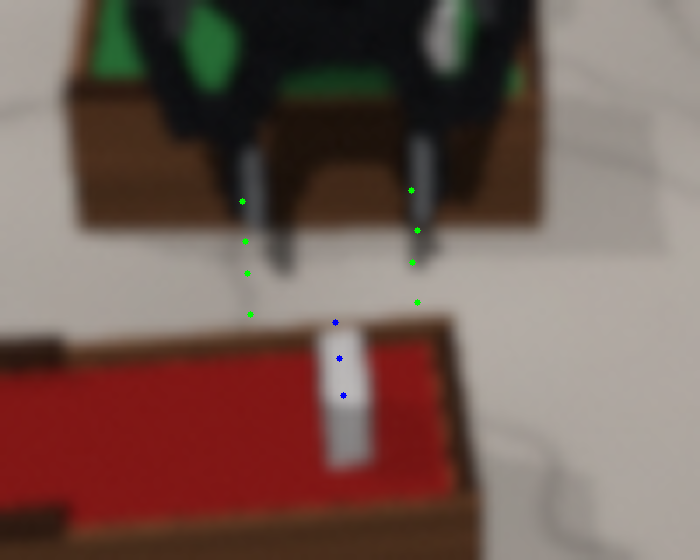

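The crop shows the open fingers at about columns 250 and 424, straddling the knob at about (343,370). The knob centre lies 1–2 px (about 4 mm) further toward +y than estimated. That is within the grip tolerance, so I shift 3 mm and descend.

```bash
python3 -m creep '[[5,0.3,0,1.5,0,0,0],[5,0,0,1.5,0,0,0],[5,0,0,1,0,0,0],[5,0,0,0.6,0,0,0],[5,0,0,0.5,0,0,0],[5,0,0,0,0,0,0]]' ; python3 - <<'E'
from go import *
a=snap('side','f0.png');cv2.imwrite('pics/f.png',cv2.resize(a[180:270,230:340],None,fx=6,fy=6,interpolation=2)[:,:,::-1]);print(bot.observe()['tcp_pos'],bot.observe()['force'])
E
```

```text
time_s: 5.05
tcp_pos: [0.5051, 0.2412, 0.0758]
tool_rot: [-1.956, -2.458, 0.001]
force: [0.3, 0.2, -1.1]
grip_width: 0.0505
finger_force: 0.0
[0.50537628 0.24132891 0.07622675] [ 0.27419755 -0.42867902  0.28515341]
```

View pics/f.png

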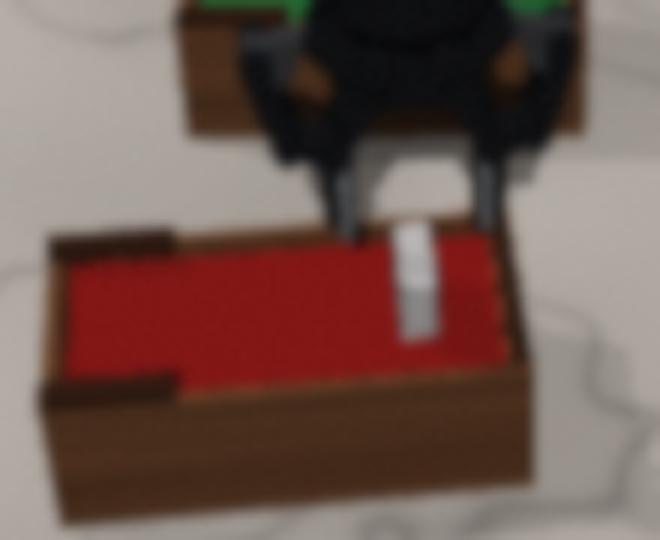

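The crop puts the fingertips at about (348,238) and (487,228), with the knob's top spanning rows 222–285. They look too high or too far back for the commanded pose, so I check this in the top view with projections.

```bash
python3 - <<'E'
from go import *
t=snap('top','g1.png');a=cv2.imread('pics/f0.png');t=cv2.imread('pics/g1.png')
s=bot.observe();Rt=R.from_rotvec(s['tool_rot']);p=s['tcp_pos']
A=[p+Rt.apply([dx,sy,-.008]) for sy in(-.025,.025,-.04,.04) for dx in(-.011,.011)]
B=[p+Rt.apply([dx,sy,-.073]) for sy in(-.0425,.0425) for dx in(-.038,.038)]
out=[]
for n,im,(x0,y0) in(('side',a,(240,175)),('top',t,(205,120))):
    f=6 if n=='side' else 6;o=cv2.resize(im[y0:y0+85,x0:x0+65 if n=='top' else x0+66],None,fx=f,fy=f,interpolation=2)
    if n=='side': o=cv2.resize(im[y0:y0+85,x0:x0+85],None,fx=f,fy=f,interpolation=2)[:, :400*1+110]
    else: o=cv2.resize(im[y0:y0+85,x0+25:x0+73],None,fx=f,fy=f,interpolation=2);x0+=25
    for P,c in((A,(0,255,0)),(B,(0,255,255))):
        for q in proj(n,P): cv2.circle(o,tuple(int(v) for v in (q-[x0,y0])*f),3,c,-1)
    out.append(o)
cv2.imwrite('pics/g.png',np.hstack(out));print(np.hstack(out).shape)
E
```

```text
(510, 798, 3)
```

View pics/g.png

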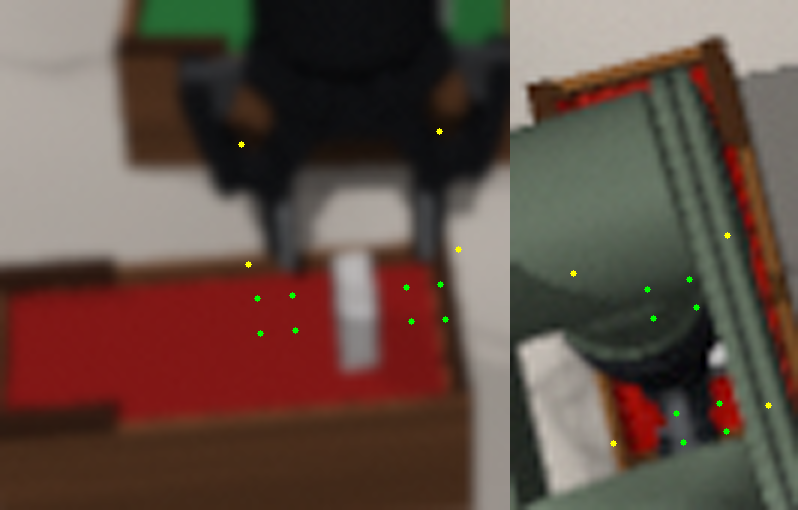

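The top view shows the near finger at (680,420), left of the predicted point. The side view shows it higher than predicted. Both fit fingers that sit higher than the reading says. Closing gently is a harmless test.

```bash
python3 -m creep '[[2.5,0,0,0,0,0,0],[1,0,0,0,0,0,0],[1,0,0,0,0,0,0],[1,0,0,0,0,0,0],[1,0,0,0,0,0,0]]'; python3 - <<'E'
from go import *
a=snap('side','i0.png');cv2.imwrite('pics/i.png',cv2.resize(a[180:270,230:340],None,fx=6,fy=6,interpolation=2)[:,:,::-1])
E
```

```text
time_s: 5.78
tcp_pos: [0.5053, 0.2413, 0.0762]
tool_rot: [1.956, 2.458, -0.0]
force: [-0.9, -0.2, 0.5]
grip_width: 0.0099
finger_force: 0.0
```

View pics/i.png

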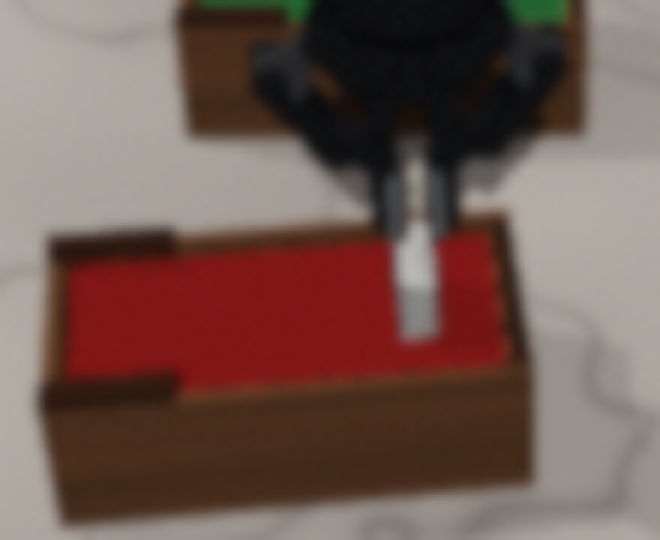

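The fingers closed on nothing. They sit at about (417,238), over or behind the knob's far end. I work out where the tips really are from both views.

```bash
python3 - <<'E'
from go import *
for z in(.076,.09,.1,.105,.11,.12): print(z,back('side',[[299.5,219.7]],z)[0].round(3),'topfinger',back('top',[[230+(682-510)/6,120+420/6]],z)[0].round(3))
s=bot.observe();print(s['joint_pos'],s['effort'].round(1) if hasattr(s['effort'],'round') else s['effort'])
K,d,r,t=cal('top');print('cam',-cv2.Rodrigues(r)[0].T@t)
print(proj('top',[[.506,.238,.1],[.3,.24,.05]]))
E
```

```text
0.076 [0.509 0.206 0.076] topfinger [0.477 0.245 0.076]
0.09 [0.506 0.221 0.09 ] topfinger [0.475 0.243 0.09 ]
0.1 [0.504 0.232 0.1  ] topfinger [0.473 0.242 0.1  ]
0.105 [0.503 0.237 0.105] topfinger [0.473 0.241 0.105]
0.11 [0.502 0.243 0.11 ] topfinger [0.472 0.241 0.11 ]
0.12 [0.5   0.253 0.12 ] topfinger [0.471 0.239 0.12 ]
[2.91003012e-01 2.97260158e-01 1.68603356e+00 9.23610429e-07
 1.15835343e+00 6.43493207e-02] [  0.  -38.8 -25.8  -0.    0.   -0. ]
cam [0.28055167 0.07691354 1.46824256]
[[259.93533627 179.10957914]
 [261.61542973 248.84300723]]
```

Both views agree on the tips being near y 0.24 at z about 0.11, roughly 30 mm higher than read. I descend in small steps, watching the force.

```bash
python3 -m creep '[[5,0,0,0,0,0,0],[5,0,0,0,0,0,0],[5,0,0,0,0,0,0],[5,0,0,0.8,0,0,0],[5,0,0,0,0,0,0]]' && python3 -m creep '[[5,0,0,0.5,0,0,0],[5,0,0,0,0,0,0]]'&& python3 -m creep '[[5,0,0,0.5,0,0,0],[5,0,0,0,0,0,0]]'; python3 - <<'E'
from go import *
snap('side','j0.png');a=cv2.imread('pics/j0.png');cv2.imwrite('pics/j.png',cv2.resize(a[180:270,230:340],None,fx=6,fy=6,interpolation=2))
E
```

```text
time_s: 6.45
tcp_pos: [0.5043, 0.241, 0.067]
tool_rot: [-1.955, -2.457, 0.003]
force: [-0.9, 0.4, -0.6]
grip_width: 0.05
finger_force: 0.0
time_s: 6.7
tcp_pos: [0.5048, 0.2412, 0.0626]
tool_rot: [-1.955, -2.458, 0.002]
force: [0.5, 0.7, 0.2]
grip_width: 0.0498
finger_force: 0.0
time_s: 6.95
tcp_pos: [0.5048, 0.2412, 0.0576]
tool_rot: [-1.956, -2.458, 0.001]
force: [0.2, 1.0, -0.6]
grip_width: 0.0499
finger_force: 0.0
```

View pics/j.png

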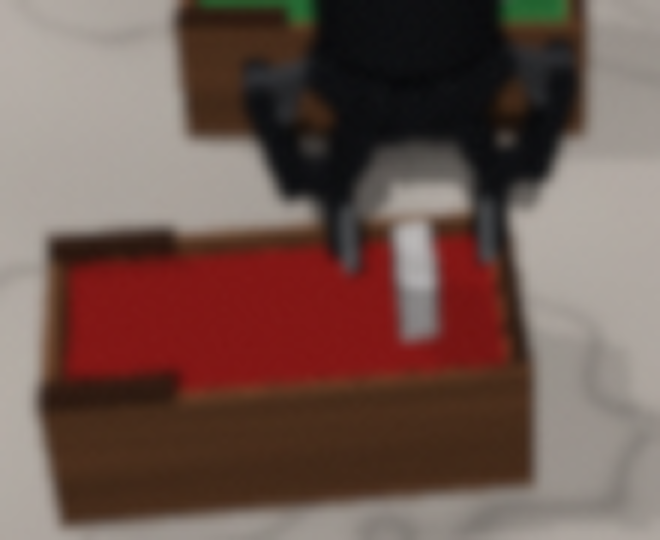

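The crop shows the tips at rows 262–270, still about 25 mm above the plate. There is no contact force, so the reading is biased by about 3 cm. I go a little lower.

```bash
python3 -m creep '[[5,0,0,0.7,0,0,0],[5,0,0,0.5,0,0,0],[5,0,0,0,0,0,0]]' && python3 -m creep '[[5,0,0,0.4,0,0,0],[5,0,0,0,0,0,0]]' && python3 -m creep '[[2.5,0,0,0,0,0,0],[1,0,0,0,0,0,0],[1,0,0,0,0,0,0],[0.5,0,0,0,0,0,0],[0.5,0,0,0,0,0,0]]'
```

```text
time_s: 7.38
tcp_pos: [0.5046, 0.2411, 0.0454]
tool_rot: [-1.955, -2.458, 0.002]
force: [-0.8, 0.4, 0.6]
grip_width: 0.0498
finger_force: 0.0
time_s: 7.62
tcp_pos: [0.505, 0.2413, 0.0419]
tool_rot: [-1.956, -2.458, 0.001]
force: [0.9, 0.1, 0.4]
grip_width: 0.0498
finger_force: 0.0
time_s: 8.25
tcp_pos: [0.5056, 0.2414, 0.0426]
tool_rot: [1.956, 2.458, 0.001]
force: [0.1, 0.7, 2.3]
grip_width: 0.0149
finger_force: 60.8
```

Gripped: 14.9 mm opening at 61 N. Next I tilt the knob end up over the lip, pivoting at the tail.

```bash
python3 -m creep '[[0.5,0,0,-0.4,1.4,0,0],[0.5,0,0,-0.4,1.4,0,0],[0.5,0,0,0,0,0,0]]' && python3 -m creep '[[0.5,0,0,-0.4,1.4,0,0],[0.5,0,0,-0.4,1.4,0,0],[0.5,0,0,0,0,0,0],[0.5,0,0,0,0,0,0]]'; python3 - <<'E'
from go import *
s=bot.observe();print(s['tcp_pos'],s['force'],s['torque'])
snap('side','k0.png');a=cv2.imread('pics/k0.png');cv2.imwrite('pics/k.png',cv2.resize(a[180:270,230:340],None,fx=6,fy=6,interpolation=2))
E
```

```text
time_s: 8.62
tcp_pos: [0.5056, 0.2413, 0.0499]
tool_rot: [-1.937, -2.434, 0.059]
force: [0.7, -0.5, 0.1]
grip_width: 0.0144
finger_force: 60.4
time_s: 9.12
tcp_pos: [0.5055, 0.2414, 0.0578]
tool_rot: [-1.916, -2.409, 0.119]
force: [1.3, -0.0, -1.1]
grip_width: 0.0143
finger_force: 60.3
[0.5055392  0.24137074 0.05778775] [ 1.25769617 -0.0308015  -1.14515281] [ 0.00721443 -0.03562435  0.02349357]
```

View pics/k.png

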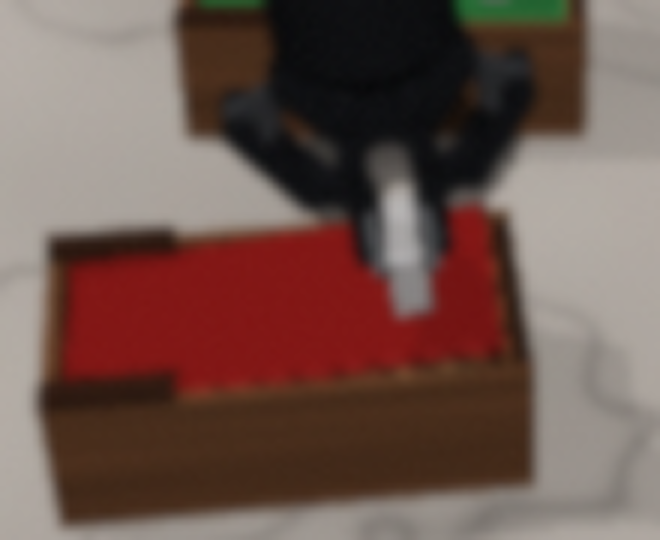

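The crop shows the knob end lifted about 15 mm (knob base at row 315, it was 340), with the tail still under the roofs and little force. Now I slide along the box's −x, 3 cm first.

```bash
python3 -m creep '[[0.5,0,-0.5,0.05,0,0,0],[0.5,0,-0.5,0.05,0,0,0],[0.5,0,0,0,0,0,0]]' && python3 -m creep '[[0.5,0,-0.5,0.05,0,0,0],[0.5,0,-0.5,0.05,0,0,0],[0.5,0,-0.5,0.05,0,0,0],[0.5,0,-0.5,0.05,0,0,0],[0.5,0,0,0,0,0,0],[0.5,0,0,0,0,0,0]]'; python3 - <<'E'
from fit import *
im=viewer.camera('side');cv2.imwrite('pics/l0.png',im[:,:,::-1])
s=bot.observe();print(s['tcp_pos'],s['force'])
E
```

```text
time_s: 9.55
tcp_pos: [0.4952, 0.2391, 0.0581]
tool_rot: [-1.916, -2.409, 0.119]
force: [0.4, -0.5, -0.5]
grip_width: 0.0145
finger_force: 60.3
time_s: 10.3
tcp_pos: [0.4766, 0.2347, 0.0582]
tool_rot: [-1.917, -2.409, 0.117]
force: [-0.3, 0.6, -0.9]
grip_width: 0.0151
finger_force: 60.3
[0.47668492 0.2347458  0.05820213] [-0.65873135  0.72482198 -2.52335213]
```

Picture budget is spent, so I check the slide numerically from the red pixels.

```bash
python3 - <<'E'
import cv2,numpy as np
for f in('j0','k0','l0'):
    h=cv2.cvtColor(cv2.imread(f'pics/{f}.png'),cv2.COLOR_BGR2HSV)[200:260,225:360]
    m=((h[...,0]<8)|(h[...,0]>172))&(h[...,1]>170)&(h[...,2]>70)
    n,l,st,c=cv2.connectedComponentsWithStats(m.astype(np.uint8));i=1+st[1:,4].argmax();print(f,st[i],c[i]+[225,200])
E
python3 -m creep '[[0.5,0,-0.5,0.05,0,0,0],[0.5,0,-0.5,0.05,0,0,0],[0.5,0,-0.5,0.05,0,0,0],[0.5,0,-0.5,0.05,0,0,0],[0.5,0,-0.5,0.05,0,0,0],[0.5,0,-0.5,0.05,0,0,0],[0.5,0,-0.5,0.05,0,0,0],[0.5,0,0,0,0,0,0]]'
```

```text
j0 [  15   18   75   28 1472] [274.74660326 232.70108696]
k0 [  15   15   75   31 1547] [274.96574014 231.70200388]
l0 [  26   14   73   32 1542] [284.2464332  231.14980545]
time_s: 11.35
tcp_pos: [0.4417, 0.2267, 0.058]
tool_rot: [-1.916, -2.409, 0.118]
force: [-0.5, -1.5, -1.3]
grip_width: 0.0148
finger_force: 60.3
```

The lid moves with the tool: its red blob has shifted about 10 px. It is now about 65 mm out, so I lift and level.

```bash
python3 -m creep '[[0.5,0,-0.1,-1,0,0,0],[0.5,0,-0.2,-2,0,0,0],[0.5,0,-0.3,-3,0,0,0],[0.5,0,-0.3,-3,0,0,0],[0.5,0,-0.3,-3,0,0,0],[0.5,0,0,0,-2.8,0,0],[0.5,0,0,0,-2.8,0,0],[0.5,0,0,0,0,0,0]]'; python3 - <<'E'
from go import *
R1=down(84);s=bot.observe();R0=R.from_rotvec(s['tool_rot']);rel([.548,-.225,.175],R1)
rel([.44,-.0,.175]);rel([.548,-.225,.175],R0=R0,p0=[.44,0,.175]);print((R0.as_matrix()).round(3))
for r in viewer.recognise('board','side')[:2]+viewer.recognise('board','top')[:2]: print(r['score'],r['position'])
for n in('top','side'):
  for r in viewer.recognise('red_lid',n)[:3]: print(r['score'],r['position'])
E
```

```text
time_s: 12.35
tcp_pos: [0.4416, 0.2267, 0.1795]
tool_rot: [1.955, 2.458, 0.001]
force: [0.7, -0.2, -1.4]
grip_width: 0.0147
finger_force: 60.3
shift cm [-46.41   0.21   0.45] ('turn', array([ 4.0e-02, -1.0e-02,  1.9e+01]))
shift cm [-22.06  -5.25   0.45] 
shift cm [-24.35   5.46   0.  ] 
[[-0.225  0.974  0.001]
 [ 0.974  0.225  0.   ]
 [ 0.     0.001 -1.   ]]
0.88 [0.608, -0.2277, 0.0267]
0.85 [0.4734, 0.4772, 0.004]
0.66 [0.4975, 0.2323, 0.0673]
0.48 [0.3287, 0.3376, 0.0068]
0.84 [0.2865, 0.2742, 0.009]
0.66 [0.47, 0.4841, 0.0077]
0.65 [0.5345, 0.2517, 0.0789]
```

```bash
python3 -m creep '[[0.5,-5,0,0,0,0,0],[0.5,-6,0,0,0,0,0],[0.5,-6,0,0,0,0,0],[0.5,-6,0,0,0,0,0],[0.5,-6,0,0,0,0,0],[0.5,-6,0,0,0,0,0],[0.5,-6,0,0,0,0,0],[0.5,-5.4,0.2,0,0,0,0]]' && python3 -m creep '[[0.5,0,0,0,0,0,9.5],[0.5,0,0,0,0,0,9.5],[0.5,0,0,0,0,0,0],[0.5,0,0,0,0,0,0]]'; python3 - <<'E'
from go import *
rel([.548,-.225,.04],down(84));s=bot.observe();print(s['tcp_pos'],s['force'])
K=cal('side')
im=viewer.camera('side');h=cv2.cvtColor(im,cv2.COLOR_RGB2HSV);m=((h[...,0]<8)|(h[...,0]>172))&(h[...,1]>170)&(h[...,2]>60);m[:90]=0;m[205:]=0;m[:,:230]=0;m[:,350:]=0
n,l,st,c=cv2.connectedComponentsWithStats(m.astype(np.uint8));i=1+st[1:,4].argmax();print(st[i],c[i])
p=s['tcp_pos'];x=np.array([np.cos(-.105),np.sin(-.105),0]);y=np.array([-x[1],x[0],0])
ce=np.r_[p[:2]+.058*x[:2],0]
for z in(.17,.195,.21): print(z,proj('side',[ce+a*.094*x+b*.045*y+[0,0,z] for a,b in((-1,-1),(-1,1),(1,1),(1,-1))]).round(1).tolist())
E
```

```text
time_s: 13.55
tcp_pos: [0.5486, -0.2276, 0.1784]
tool_rot: [-1.957, -2.457, -0.0]
force: [0.3, 0.7, -0.9]
grip_width: 0.0146
finger_force: 60.3
time_s: 14.05
tcp_pos: [0.5483, -0.2249, 0.1784]
tool_rot: [-2.332, -2.104, 0.0]
force: [0.2, -0.3, -0.6]
grip_width: 0.0146
finger_force: 60.3
shift cm [-1.000e-02 -2.000e-02  1.384e+01] ('turn', array([-0.03, -0.01,  0.13]))
[ 0.54826233 -0.22490707  0.17840976] [ 0.21761799 -0.28766124 -0.62994888]
[262  95  57  16 556] [288.26438849 102.73021583]
0.17 [[319.6, 108.1], [313.8, 120.2], [259.6, 114.0], [268.0, 102.6]]
0.195 [[319.7, 101.5], [313.7, 113.3], [258.9, 107.3], [267.5, 96.0]]
0.21 [[319.7, 97.5], [313.7, 109.1], [258.5, 103.1], [267.2, 92.0]]
```

The lid sits where the model predicts, underside at about 0.196 with a reading of 0.178. I lower it.

```bash
python3 -m creep '[[0.5,0,0,3,0,0,0],[0.5,0,0,4,0,0,0],[0.5,0,0,4,0,0,0],[0.5,0,0,3,0,0,0],[0.5,0,0,1.5,0,0,0],[0.5,0,0,0.8,0,0,0],[0.5,0,0,0,0,0,0]]' && python3 -m creep '[[0.5,0,0,0.3,0,0,0],[0.5,0,0,0,0,0,0]]' && python3 -m creep '[[0.5,0,0,0.15,0,0,0],[0.5,0,0,0,0,0,0]]'
```

```text
time_s: 14.98
tcp_pos: [0.5487, -0.2252, 0.0161]
tool_rot: [2.334, 2.102, 0.0]
force: [0.0, 0.5, -0.5]
grip_width: 0.0143
finger_force: 60.2
time_s: 15.22
tcp_pos: [0.5487, -0.2253, 0.0134]
tool_rot: [2.334, 2.101, 0.001]
force: [-0.2, -0.5, -0.9]
grip_width: 0.0145
finger_force: 60.2
time_s: 15.48
tcp_pos: [0.5482, -0.225, 0.0113]
tool_rot: [2.335, 2.102, 0.0]
force: [-0.9, 0.4, -0.4]
grip_width: 0.0145
finger_force: 60.2
```

```bash
python3 -m creep '[[0.5,0,0,0.15,0,0,0],[0.5,0,0,0,0,0,0]]' && python3 -m creep '[[0.5,0,0,0.15,0,0,0],[0.5,0,0,0,0,0,0]]' && python3 -m creep '[[0.5,0,0,0.1,0,0,0],[0.5,0,0,0,0,0,0]]' | grep -E 'pos|force'
```

```text
time_s: 15.72
tcp_pos: [0.548, -0.2248, 0.0094]
tool_rot: [-2.335, -2.102, 0.0]
force: [0.4, -0.5, -1.3]
grip_width: 0.0147
finger_force: 60.2
time_s: 15.98
tcp_pos: [0.5481, -0.2249, 0.0079]
tool_rot: [-2.335, -2.102, 0.0]
force: [-0.2, -0.4, -0.9]
grip_width: 0.0143
finger_force: 60.3
tcp_pos: [0.5482, -0.225, 0.0076]
force: [-1.9, 1.6, 2.9]
finger_force: 60.8
```

It makes contact at the expected height, so I release and retreat straight up.

```bash
python3 -m creep '[[2.2,0,0,0,0,0,0],[4.5,0,0,0,0,0,0],[4.5,0,0,0,0,0,0],[4.5,0,0,0,0,0,0]]' && python3 -m creep '[[4.5,0,0,-1,0,0,0],[4.5,0,0,-3,0,0,0],[4.5,0,0,-5,0,0,0],[4.5,0,0,-5,0,0,0],[4.5,0,0,0,0,0,0],[4.5,0,0,0,0,0,0]]'; python3 - <<'E'
from go import *
for n in('side','top'):
  im=viewer.camera(n)
  h=cv2.cvtColor(im,cv2.COLOR_RGB2HSV);m=((h[...,0]<8)|(h[...,0]>172))&(h[...,1]>170)&(h[...,2]>60)
  uv=np.argwhere(m)[:,::-1];P=back(n,uv,.031);k=np.hypot(P[:,0]-.606,P[:,1]+.231)<.14
  print(n,k.sum(),cv2.minAreaRect((P[k,:2]*1000).astype(np.float32)))
  for t in('green_lid','red_lid'): print(t,[(round(r['score'],2),np.round(r['position'],3).tolist()) for r in viewer.recognise(t,n)])
E
```

```text
time_s: 16.73
tcp_pos: [0.5482, -0.225, 0.0071]
tool_rot: [2.335, 2.102, 0.0]
force: [0.3, -0.3, 0.9]
grip_width: 0.0448
finger_force: 0.0
time_s: 17.48
tcp_pos: [0.5481, -0.2248, 0.1475]
tool_rot: [2.335, 2.102, 0.0]
force: [-0.3, 0.3, -1.9]
grip_width: 0.0451
finger_force: 0.0
side 601 ((604.2325439453125, -230.55227661132812), (90.93331146240234, 185.24069213867188), 84.07456970214844)
green_lid [(0.89, [0.554, -0.0, 0.062])]
red_lid [(0.94, [0.473, 0.483, 0.007]), (0.9, [0.29, 0.275, 0.009]), (0.86, [0.602, -0.223, 0.033])]
top 775 ((609.6171875, -225.8142547607422), (77.89666748046875, 183.9520263671875), 83.09365844726562)
green_lid [(0.77, [0.557, 0.003, 0.071]), (0.23, [0.641, -0.217, 0.029])]
red_lid [(0.93, [0.643, -0.217, 0.031]), (0.8, [0.477, 0.475, 0.005]), (0.63, [0.286, 0.268, 0.007])]
```

The lid lies flat at about (0.605, −0.23), in the middle of the board. The green lid has not moved.

```bash
python3 -c "
from cell import bot
print(bot.job_done())"
```

```text
the job is handed in; nothing more can be done
None
```

The red lid is off its box and lies flat, knob up, in the middle of the chopping board; the green-lidded box was left shut, and the job was handed in at about 18 s, with no verdict shown.

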